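Pack the tea infuser away and secure the box

TASK

Lift the tea infuser off its hook and set it down, without dropping it, inside the open wooden tea box; shut the lid fully, and then turn the brass turnbutton so that it points square across the lid and holds it shut. Leave the other things on the worktop where they are.

Things in the scene. Friction and masses are not known exactly. Their poses are not given: they have to be found in the camera images.
- tea_box: fixed wooden tea box, 130 (x) x 196 (y) x 100 mm without lid, walls and floor 8 mm (inside 114 x 180 x 92); origin: centre of its underside; its front faces its -x. A fixed tea carton 86 mm high fills y +43 to +88 mm inside; the rest is free. A block 30 x 40 mm on the middle of the front wall (top at z 110 mm, level with the shut lid's top) bears the turnbutton
- box_free (a point): centre of the free part of the box's floor, on the floor (z 8 mm in the box frame); free are at least 45 mm either way in x and y
- lid (a joint): hinge of the box's lid along the box's y axis, rad: 0 = shut, grows as it opens, 1.57 = upright; stiff enough to stay at any angle (about 4 N at the free edge moves it). The lid is a wooden panel 130 x 196 x 10 mm
- lid_hinge (a point): middle of the lid's hinge line: top of the box's back wall (box frame x +65, z 100 mm); axes as the box's; the shut lid reaches from here 130 mm to the front and is 10 mm thick upward
- lid_edge (a point): middle of the lid's free edge, on its outer face; 130 mm from the hinge line
- turnbutton (a joint): brass turnbutton on an upright pivot in front of the lid, rad: 0 = nose along the box's front towards box -y, off the lid; 1.57 = nose to box +x, square over the shut lid; counter-clockwise from above is positive; range -0.5 to 2.2, no stop at 1.57; stays where it is left, 1 N at the knob turns it. Turned in, it blocks the lid
- button_pivot (a point): the turnbutton's pivot, on top of the block at the middle of the box's front (box frame x -80, z 110 mm); axes as the box's
- button_knob (a point): middle of the round upright knob (14 mm thick, 24 mm high) on the turnbutton's nose, 42 mm from the pivot; the bar below it is 18 mm wide, its top 12 mm above the shut lid, its underside 2 mm above the shut lid, its nose ends 56 mm from the pivot
- hook_stand: fixed hook stand: wooden foot 115 x 85 x 12 mm; steel post 12 mm thick, 138 mm high at its x +35 mm, from whose top a level rod (7 mm thick, axis at z 135 mm) runs to its -x, ending in an upturned tip at x -51 mm; origin at the underside of the foot, z up
- hook_tip (a point): centre of the rod's upturned tip (stand frame x -51, z 142.5 mm): the tip stands 7.5 mm above the level rod
- infuser: steel stick infuser hanging upright, 76 mm high: perforated cylinder 36 mm across, 40 mm high; above it a flat tab 24 mm wide (y), 8 mm thick (x), 36 mm high, with a slot 15 mm wide from 47 to 70 mm above the bottom; the hook's rod passes through it along x; it can rise 16 mm on the rod. Origin: centre of its underside, z along it
- infuser_eye (a point): middle of the slot in the infuser's tab, 58 mm above its bottom
- mug: bystander: white mug with a dark band, 84 mm across, 91 mm high; origin under the middle of its overall outline, handle to its -y
- teaspoon: bystander: steel teaspoon lying flat, 130 x 27 x 11 mm; origin under its middle, length along its x
- lemon: bystander: lemon, 78 x 55 x 56 mm; origin under its middle
- spice_jar: bystander: small spice jar, 41 mm across, 105 mm high; origin under its middle
- jar: bystander: small glass jar with a lid, 63 mm across, 88 mm high; origin under its middle
- garlic: bystander: garlic bulb, 60 mm across, 59 mm high; origin under its middle
Things that resemble listed ones, but are neither listed nor needed, are in the scene too. Leave any green look-alike of the infuser alone.

How it is judged:
By the outcome, as a careful person would: the job done as asked, in the order asked, and still so for the second after the job is handed in, with the robot touching nothing.
It also fails if it takes over 72 s, if anything falls off the work surface, if the arm or the gripper's body presses on something with over 40 N, if the wrist force passes 120 N, or if a joint passes its speed limit or range.

ROBOT

A 6-joint arm with a two-finger parallel gripper is mounted at the origin on a cart in front of the work surface, level with it; the furniture and walls round the work are solid. World frame = base frame: x ahead of the robot, y to its left, z up, the work surface at z = 0. Lengths are in m, angles in rad, forces in N, time in s.
With the tool pointing down it reaches from about 0.375 to 0.975 m from the base axis. Payload 3.8 kg.
Tool frame: the origin (TCP) lies between the finger pads; the fingertips stand 22 mm ahead of it and the grasp point (between the pads) lies 3 mm ahead of it (bot.finger_overhang is the distance from the TCP to the fingertips, in m); x points along the fingers, y is the direction in which the jaws open and shut, and the axes are right-handed (so a half turn about x gives the same grasp; the last joint's range is limited). The gripper opens to 85 mm and grips with 20 to 120 N. Pads are 22 mm wide; open, the fingers measure 114 mm over their backs; the gripper's body (76 mm by 85 mm) begins 54 mm behind the grasp point. The pads swing forward as they close: fully open they stand 13 mm farther back than shut.
Start: joints at [-1.358, 0.264, 1.604, -0, 1.274, -0.037], TCP at [0.167, -0.654, 0.253] pointing down, gripper open.
Joint ranges: [-2.63, 2.63], [-0.94, 2.18], [0.31, 2.57], [-1.31, 4.45], [0, 2.66], [-2.55, 2.55]. Speed limits (rad/s): [2.57, 2.57, 3.14, 3.14, 3.14, 3.14].

INTERFACE

Orientations are given as a rotation vector (axis times angle).
In Python, from workcell import bot gives the robot as it stands. The module is installed in compiled form; this text tells all that it offers.
- The arm moves only by the tool arm_command, never from a script. Its argument "series" is a list that holds one entry, the list of rows, each a list of 7 numbers: the turn, a rotation vector about the tool's x, y, z in rad, then the shift along the tool's x, y, z in cm, then the opening, from 0 (shut) to 1 (fully open). In form: [[[rx, ry, rz, x, y, z, grip], ...]]. A call has 1 to 10 rows; each row shifts and turns the pose as measured when the row begins, along the tool's axes as they then stand; what a row does not reach is not made up. A row lasts 1/10 s, in which the tool goes at most 50 mm and 8.59 degrees, less where a joint would pass 70% of its speed; a pose out of reach is approached as far as the arm can. A call is refused whole if a number of a shift passes 5 or a number of a turn 0.15, either way. A call with a gripper value outside its range is refused whole. The fingers move at their own pace and stop on an object; "newtons" is the grip in N (left out, the last holds). Time passes only in rows, so rows that do not move let the fingers close. It gives the time, the measured TCP pose, the force and the opening at its end, in the units of the state.
- bot.read_state(): the state, without advancing time (a new reading comes with each control period).
- bot.read_camera(name): name is "scene" or "top" or "wrist"; returns (picture, depth): 480x640x3 uint8, blue, green, red; 480x640 float32, m along the optical axis (not along the pixel's ray), 0 where there is no reading.
- bot.camera_info(name): a dict with "K" (3x3 intrinsics, pixels), "extrinsics" (4x4, takes a point from camera to world coordinates). Camera axes: x right, y down, z forward; pixel columns grow to the right and rows downward; lengths in m; the calibration is good to about 2 mm. A picture is of the moment at which its call begins: read the wrist's pose just before it. camera_info takes no time and is no camera call; for the wrist camera it gives the pose at the moment of the call.
- bot.finish_job(): hands the job in, once; it reports no verdict.
The state is a dict: "time": time; "q": joint angles; "joint_vel": joint speeds; "joint_torque": joint torques, N m; "tool_pos": TCP position; "tcp_rot": TCP orientation; "wrist_force": force on the tool from outside, world axes, zero at the start; "torque": the same for the moment, N m; "width": opening from 0.0 (shut) to 1.0 (fully open).
Only numpy, scipy, OpenCV 4.12 (cv2) and the standard library are available. Lean on these libraries where they do the work, as an engineer would, in place of code of your own. Each camera call takes 0.05 s, during which the arm holds its last target.

## Working session

There is one attempt and no reset: what is moved stays moved. The work goes in short steps, Python scripts to look and compute and a tool call to move; the robot and the scene stay as the last step left them, time stands still between calls to the robot, and variables do not carry over. Pictures are saved under pics/ and viewed, and the job is handed in when it is done.

Besides the shell and the picture viewer there is one more tool, called after "Request:" as name(argument=value, ...), one argument or row to a line, values as JSON. arm_command: Moves the arm, as the interface text tells. Its arguments: {"type":"object","properties":{"series":{"type":"array"},"newtons":{"type":"number"}},"required":["series"]}

```bash
mkdir -p pics; cat > h.py <<'E'
import numpy as np,cv2
from workcell import bot
from scipy.spatial.transform import Rotation as R
def snap(n,f):
    info=bot.camera_info(n); im,d=bot.read_camera(n); cv2.imwrite(f'pics/{f}.png',im); np.savez(f'pics/{f}.npz',im=im,d=d,K=info['K'],E=info['extrinsics']); return im,d
def load(f):
    z=np.load(f'pics/{f}.npz'); return z['im'],z['d'],z['K'],z['E']
def cloud(f):
    im,d,K,E=load(f); v,u=np.mgrid[:480,:640]
    P=np.stack([(u-K[0,2])/K[0,0]*d,(v-K[1,2])/K[1,1]*d,d,np.ones_like(d)],-1)@E.T
    P=P[...,:3]; P[d<=0]=np.nan; return P
E
python3 - <<'E'
from h import *
for c in ('scene','top','wrist'): snap(c,c+'0'); print(bot.camera_info(c)['extrinsics'].round(3))
print(bot.read_state())
E
```

```text
[[-0.212 -0.488  0.847 -0.653]
 [-0.977  0.116 -0.177  0.325]
 [-0.012 -0.865 -0.502  0.832]
 [ 0.     0.     0.     1.   ]]
[[ 0.028 -0.994  0.108  0.397]
 [-1.    -0.027  0.003  0.065]
 [-0.    -0.108 -0.994  1.566]
 [ 0.     0.     0.     1.   ]]
[[ 0.247 -0.935 -0.252  0.231]
 [-0.969 -0.239 -0.063 -0.637]
 [-0.002  0.26  -0.966  0.373]
 [ 0.     0.     0.     1.   ]]
{'time': 0.15, 'q': array([-1.35786795e+00,  2.64614710e-01,  1.60507500e+00, -2.99078493e-06,
        1.27372474e+00, -3.69222665e-02]), 'joint_vel': array([-9.68767171e-04, -3.79429428e-05, -3.42090752e-03,  9.01999225e-04,
       -7.28784195e-04, -9.78036998e-04]), 'joint_torque': array([ 7.67807433e-04, -5.15904343e+01, -3.67957664e+01,  2.04485985e-05,
        8.09407909e-03, -1.51572613e-05]), 'tool_pos': array([ 0.16676804, -0.65351476,  0.25221674]), 'tcp_rot': array([ 2.08907712,  0.26427764, -2.08942027]), 'wrist_force': array([-0.36441816,  0.22741339,  0.2693638 ]), 'torque': array([ 0.01816465, -0.00437369, -0.01576796]), 'width': 0.9995340694744488}
```

View pics/scene0.png

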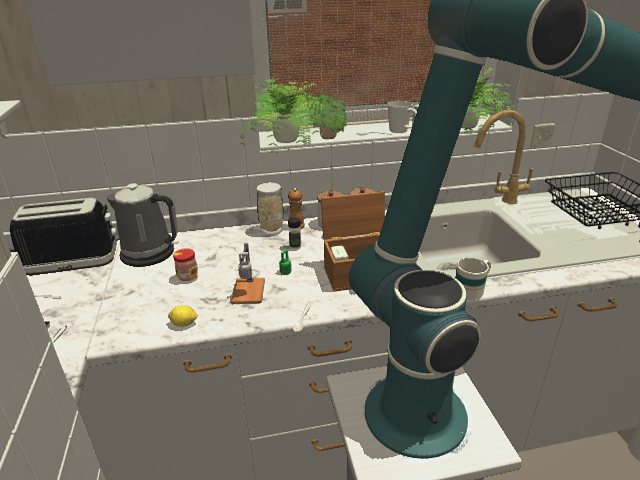

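View pics/top0.png

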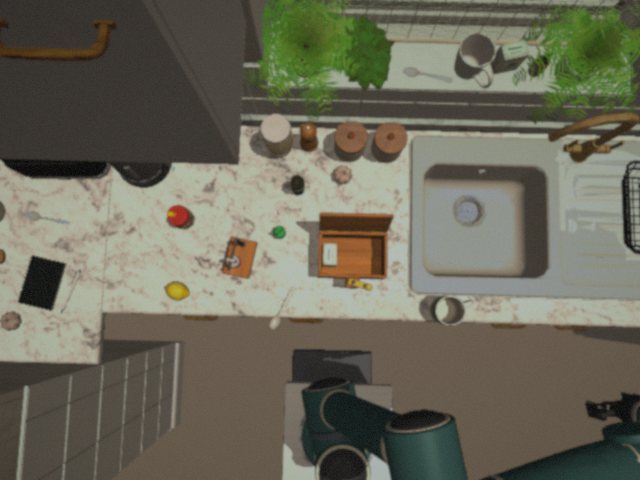

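```bash
python3 - <<'E'
from h import *
im=load('top0')[0]
a=cv2.resize(im[195:320,200:410],None,fx=3.8,fy=3.8,interpolation=cv2.INTER_CUBIC); cv2.imwrite('pics/c1.png',a)
im=load('scene0')[0]
a=cv2.resize(im[180:330,160:400],None,fx=3.3,fy=3.3,interpolation=cv2.INTER_CUBIC); cv2.imwrite('pics/c2.png',a)
P=cloud('top0')
for n,(u,v) in dict(stand=(245,257),tip=(223,257),infu=(233,262),boxfl=(365,258),carton=(329,254),knob=(349,282),piv=(358,284),hub=(368,287),lidtop=(355,217),fr=(350,277),green=(279,232),fl=(322,276),frr=(385,276),bl=(322,215),br=(388,215)).items(): print(n,P[v,u].round(3))
E
```

```text
stand [0.517 0.29  0.011]
tip [ 0.516  0.359 -0.004]
infu [0.494 0.308 0.113]
boxfl [ 0.524 -0.073  0.006]
carton [0.526 0.038 0.093]
knob [ 0.446 -0.019  0.123]
piv [ 0.441 -0.044  0.12 ]
hub [ 0.433 -0.07   0.143]
lidtop [ 0.614 -0.026  0.22 ]
fr [ 0.461 -0.022  0.111]
green [0.593 0.188 0.035]
fl [0.462 0.057 0.101]
frr [ 0.467 -0.123  0.096]
bl [0.615 0.062 0.232]
br [ 0.62  -0.111  0.231]
```

View pics/c1.png

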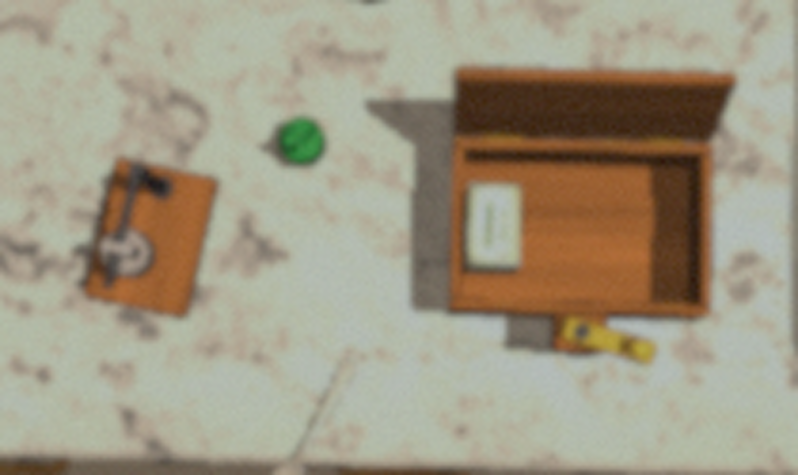

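View pics/c2.png

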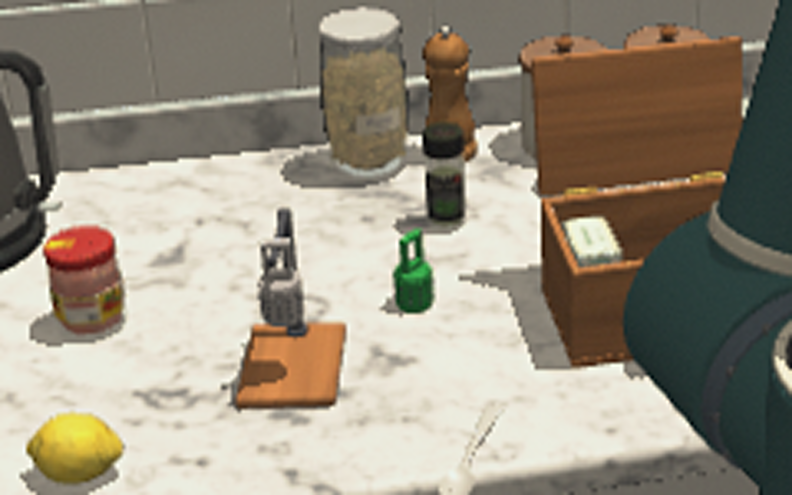

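```bash
cat >> h.py <<'E'
def plan(pos,Rt=None):
    s=bot.read_state(); R0=R.from_rotvec(s['tcp_rot'])
    d=R0.inv().apply(np.array(pos)-s['tool_pos'])*100
    print('t',s['time'].__round__(2),'pos',s['tool_pos'].round(4),'shift cm',d.round(2),'F',s['wrist_force'].round(1),'w',round(s['width'],3),'q',s['q'].round(2))
    if Rt is not None: print('turn',(R0.inv()*Rt).as_rotvec().round(3))
def down(yaw):
    # tool x down, tool y (jaw) at world yaw angle
    y=np.array([np.cos(yaw),np.sin(yaw),0]); x=np.array([0,0,-1.]); return R.from_matrix(np.stack([x,y,np.cross(x,y)],1))
E
python3 - <<'E'
from h import *
s=bot.read_state();print(R.from_rotvec(s['tcp_rot']).as_matrix().round(3))
E0=bot.camera_info('wrist')['extrinsics']; Rt=R.from_rotvec(s['tcp_rot']).as_matrix()
print((Rt.T@(E0[:3,3]-s['tool_pos'])).round(3)); print((Rt.T@E0[:3,:3]).round(3))
P=cloud('top0')
# box: points at z~0.1 rim
m=(abs(P[...,2]-0.1)<.006)&(P[...,0]>.42)&(P[...,0]<.65)&(abs(P[...,1]+.03)<.12)
q=P[m];print(len(q));r=cv2.minAreaRect(q[:,:2].astype(np.float32)*1000);print(r)
m=(P[...,2]>0.128)&(P[...,0]>.38)&(P[...,0]<.48)&(abs(P[...,1]+.03)<.12)
print('knob',P[m].round(3))
m=(P[...,2]>0.118)&(P[...,2]<0.128)&(P[...,0]>.38)&(P[...,0]<.48)&(abs(P[...,1]+.03)<.12)
q=P[m];print('bar',q.mean(0),len(q),cv2.minAreaRect(q[:,:2].astype(np.float32)*1000))
m=(P[...,2]>0.115)&(P[...,0]>.42)&(P[...,0]<.65)&(abs(P[...,1]-.3)<.12)
q=P[m];v,u=np.nonzero(m);print('rod');[print(a,b,c.round(3)) for a,b,c in zip(u,v,q)]
m=(abs(P[...,2]-0.012)<.004)&(P[...,0]>.42)&(P[...,0]<.65)&(abs(P[...,1]-.3)<.08)
q=P[m];print('foot',len(q),cv2.minAreaRect(q[:,:2].astype(np.float32)*1000))
m=(P[...,2]>0.15)&(P[...,0]>.58)&(P[...,0]<.68)&(abs(P[...,1]+.03)<.13)
q=P[m];print('lid',q.min(0),q.max(0)); print(np.polyfit(q[:,1],q[:,0],1),np.polyfit(q[:,2],q[:,0],1))
E
```

```text
[[-0.     0.247 -0.969]
 [ 0.002 -0.969 -0.247]
 [-1.    -0.002 -0.   ]]
[-0.121 -0.    -0.066]
[[ 0.    -0.26   0.966]
 [ 1.     0.    -0.   ]
 [-0.     0.966  0.26 ]]
774
((513.6674194335938, -29.307693481445312), (161.89498901367188, 196.3310546875), 0.35661184787750244)
knob [[ 0.446 -0.024  0.131]
 [ 0.441 -0.067  0.147]
 [ 0.441 -0.069  0.15 ]
 [ 0.442 -0.073  0.142]
 [ 0.439 -0.065  0.145]
 [ 0.439 -0.067  0.145]
 [ 0.439 -0.07   0.149]
 [ 0.439 -0.073  0.143]
 [ 0.439 -0.075  0.15 ]
 [ 0.436 -0.063  0.13 ]
 [ 0.436 -0.064  0.148]
 [ 0.436 -0.067  0.144]
 [ 0.436 -0.07   0.146]
 [ 0.436 -0.073  0.147]
 [ 0.436 -0.075  0.148]
 [ 0.433 -0.065  0.143]
 [ 0.433 -0.068  0.141]
 [ 0.433 -0.07   0.143]
 [ 0.433 -0.073  0.145]
 [ 0.433 -0.076  0.144]
 [ 0.43  -0.065  0.14 ]
 [ 0.43  -0.067  0.145]
 [ 0.431 -0.07   0.145]
 [ 0.431 -0.073  0.145]]
bar [ 0.44247357 -0.04526784  0.12234394] 123 ((441.2893981933594, -49.318824768066406), (67.97086334228516, 17.939247131347656), 74.00820922851562)
rod
0 21 [0.65  0.373 1.103]
1 22 [0.65  0.373 1.101]
95 22 [0.65  0.282 1.106]
0 23 [0.649 0.
[... 28228 characters left out ...]
6 0.311 0.143]
231 264 [0.486 0.31  0.137]
229 265 [0.484 0.315 0.138]
230 265 [0.483 0.311 0.143]
228 266 [0.481 0.317 0.14 ]
229 266 [0.481 0.314 0.14 ]
230 266 [0.481 0.312 0.136]
228 267 [0.478 0.316 0.144]
229 267 [0.478 0.315 0.137]
230 267 [0.478 0.312 0.137]
228 268 [0.475 0.316 0.144]
229 268 [0.475 0.314 0.143]
227 269 [0.472 0.318 0.147]
228 269 [0.472 0.316 0.145]
229 269 [0.472 0.313 0.146]
227 270 [0.469 0.319 0.141]
228 270 [0.469 0.316 0.143]
foot 618 ((534.7561645507812, 300.4561462402344), (150.41458129882812, 227.04177856445312), 87.71416473388672)
lid [ 0.59880692 -0.12554409  0.15018662] [0.62549522 0.06933494 0.23228416]
[-0.00441614  0.61166206] [0.23663498 0.56474858]
```

Request:
arm_command(
  series=[
    [[-0.07,0,0,-3,-0.2,-4,1],[-0.07,0,0,-3,-0.2,-4,1],[-0.07,0,0,-3,-0.2,-4,1],[-0.07,0,0,-3,-0.2,-4,1],[-0.07,0,0,0,-0.2,-4.5,1],[-0.07,0,0,0,-0.2,-4.5,1],[-0.07,0,0,0,-0.2,-4.5,1],[-0.07,0,0,0,-0.2,-4.5,1]],
  ],
)

```text
time: 0.95
tool_pos: [0.4566, -0.4738, 0.3719]
tcp_rot: [1.741, 0.765, -1.739]
wrist_force: [1.0, 0.2, 0.3]
width: 1.002
```

```bash
python3 - <<'E'
from h import *
plan([.53,-.03,.35],down(1.57))
E
```

```text
t 0.95 pos [ 0.4566 -0.4738  0.3719] shift cm [  2.55 -24.89 -37.45] F [1.  0.2 0.3] w 1.002 q [-0.84  0.19  1.48  0.    1.48 -0.09]
turn [-2.321e+00 -1.100e-02 -2.000e-03]
```

Request:
arm_command(
  series=[
    [[-0.075,0,0,0,-0.5,-4.5,1],[-0.075,0,0,0,-0.5,-4.5,1],[-0.075,0,0,0,-0.5,-4.5,1],[-0.075,0,0,0,-0.5,-4.5,1],[-0.075,0,0,0,-0.5,-4.5,1],[-0.075,0,0,0,-0.5,-4.5,1],[-0.075,0,0,0,-0.5,-4.5,1],[-0.075,0,0,0,-0.5,-4.5,1],[-0.075,0,0,0,-0.5,-4.5,1],[-0.075,0,0,0,-0.5,-4.5,1]],
  ],
)

```text
time: 1.95
tool_pos: [0.588, -0.0326, 0.3696]
tcp_rot: [1.191, 1.238, -1.185]
wrist_force: [1.2, 0.2, 0.6]
width: 1.002
```

```bash
python3 - <<'E'
from h import *
plan([.50,.311,.30],down(1.374))
E
```

```text
t 1.95 pos [ 0.588  -0.0326  0.3696] shift cm [  7.43  -7.66 -34.53] F [1.2 0.2 0.6] w 1.002 q [-0.1   0.06  1.63  0.01  1.46 -0.14]
turn [-1.342 -0.015 -0.002]
```

Request:
arm_command(
  series=[
    [[-0.134,0,0,0,-0.76,-3.47,1],[-0.134,0,0,0,-0.29,-3.54,1],[-0.134,0,0,0,0.18,-3.55,1],[-0.134,0,0,0.5,0.66,-3.49,1],[-0.134,0,0,1,1.12,-3.37,1],[-0.134,0,0,1,1.56,-3.19,1],[-0.134,0,0,1,1.97,-2.96,1],[-0.134,0,0,1,2.35,-2.67,1],[-0.134,0,0,1,2.68,-2.33,1],[-0.134,0,0,1,2.97,-1.95,0.7]],
  ],
)

```text
time: 2.95
tool_pos: [0.4851, 0.3261, 0.3064]
tcp_rot: [0.12, 1.576, -0.101]
wrist_force: [0.3, -0.1, 0.2]
width: 0.858
```

```bash
python3 - <<'E'
from h import *
plan([.4965,.311,.20],down(1.374))
im,d=snap('wrist','w1')
E
```

```text
t 2.95 pos [0.4851 0.3261 0.3064] shift cm [10.61 -1.46  1.44] F [ 0.3 -0.1  0.2] w 0.858 q [ 0.54  0.06  1.74  0.02  1.34 -0.89]
turn [ 0.056 -0.009 -0.011]
```

View pics/w1.png

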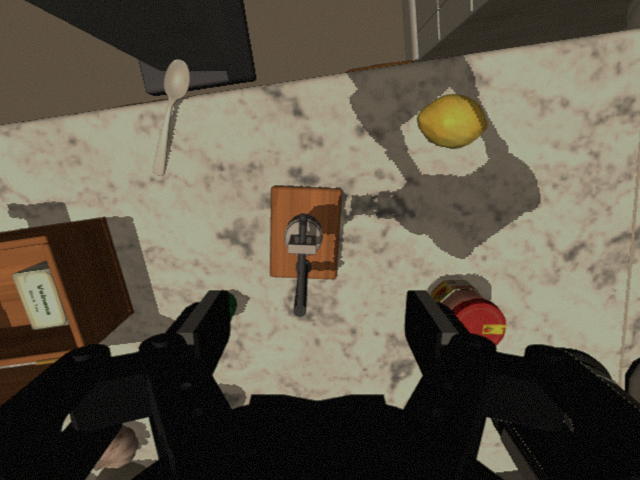

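```bash
python3 - <<'E'
from h import *
im=load('w1')[0]; cv2.imwrite('pics/c3.png',cv2.resize(im[180:330,250:360],None,fx=4,fy=4,interpolation=cv2.INTER_CUBIC))
P=cloud('w1'); Q=P[190:325,260:350].reshape(-1,3); z=Q[:,2]
ax=np.array([.981,-.195]); 
m=(z>.13)&(z<.16); Q=Q[m][:,:3]
o=np.array([.4965,.311]); a=(Q[:,:2]-o)@ax; b=(Q[:,:2]-o)@np.array([.195,.981])
print(len(Q),np.percentile(Q[:,2],[5,50,95]))
rod=(abs(b)<6e-3)&(abs(a)>.008)
print('rodfit b=',np.polyfit(a[rod],b[rod],1),'a range',a.min(),a.max())
tab=abs(b)>.0055
tab&=abs(b)<.016
tab&=abs(a)<.02
print('tab a',np.percentile(a[tab],[5,50,95]),'b',np.percentile(b[tab],[2,50,98]),tab.sum())
np.save('/tmp/x',0)
E
```

```text
1125 [0.13617422 0.1388352  0.14560861]
rodfit b= [-0.00373604  0.00297373] a range -0.02835298431792942 0.0674114505511918
tab a [-1.41928684e-02  7.45035206e-05  1.39699478e-02] b [-0.00824432  0.00680793  0.01509971] 237
```

View pics/c3.png

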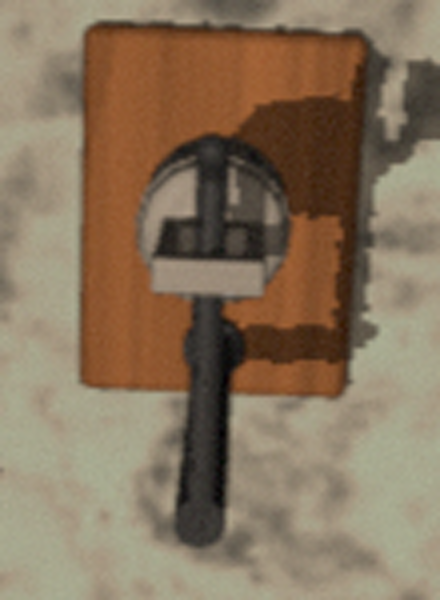

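```bash
python3 - <<'E'
from h import *
plan([.497,.3135,.135],down(1.374))
E
```

```text
t 3.0 pos [0.4824 0.3305 0.3041] shift cm [16.86 -1.73  1.91] F [-1.6  2.2 -1.1] w 0.778 q [ 0.55  0.07  1.74  0.02  1.34 -0.9 ]
turn [ 0.064 -0.014 -0.014]
```

Request:
arm_command(
  series=[
    [[0.056,-0.009,-0.011,2,-1.2,1.4,0.6],[0,0,0,3.5,0,0,0.6],[0,0,0,3.5,0,0,0.6],[0,0,0,1,0,0,0.6]],
  ],
)

```text
time: 3.4
tool_pos: [0.4936, 0.3209, 0.202]
tcp_rot: [0.149, 1.568, -0.142]
wrist_force: [0.1, -0.2, -0.4]
width: 0.598
```

```bash
python3 - <<'E'
from h import *
plan([.497,.3135,.135],down(1.374))
snap('wrist','w2')
E
```

```text
t 3.4 pos [0.4936 0.3209 0.202 ] shift cm [ 6.7  -0.69  0.49] F [ 0.1 -0.2 -0.4] w 0.598 q [ 0.53  0.14  1.85  0.01  1.15 -0.86]
turn [ 0.012 -0.003 -0.004]
```

View pics/w2.png

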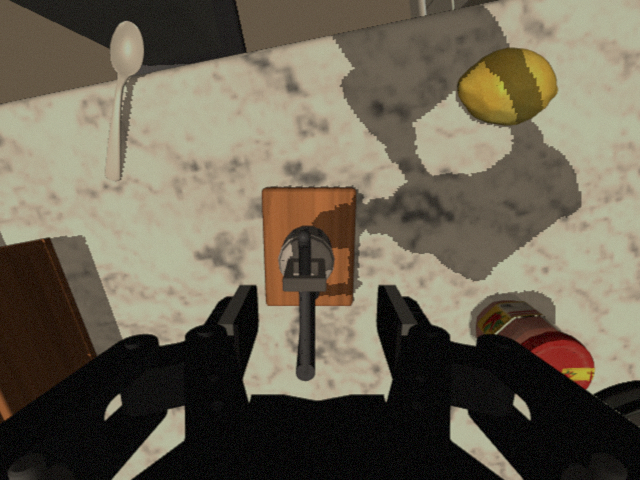

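Request:
arm_command(
  series=[
    [[0.012,0,0,0.5,-0.7,0.5,0.6],[0,0,0,2,0,0,0.6],[0,0,0,2,0,0,0.6],[0,0,0,1.5,0,0,0.6],[0,0,0,0.5,0,0,0.6]],
  ],
)

```text
time: 3.95
tool_pos: [0.5038, 0.3135, 0.1432]
tcp_rot: [0.167, 1.556, -0.149]
wrist_force: [0.0, 0.2, 0.1]
width: 0.603
```

```bash
python3 - <<'E'
from h import *
plan([.497,.3135,.135],down(1.374))
snap('wrist','w3')
E
```

```text
t 3.95 pos [0.5038 0.3135 0.1432] shift cm [ 0.82 -0.15 -0.67] F [0.  0.2 0.1] w 0.603 q [ 0.51  0.19  1.9   0.01  1.03 -0.86]
turn [-0.004  0.008 -0.012]
```

View pics/w3.png

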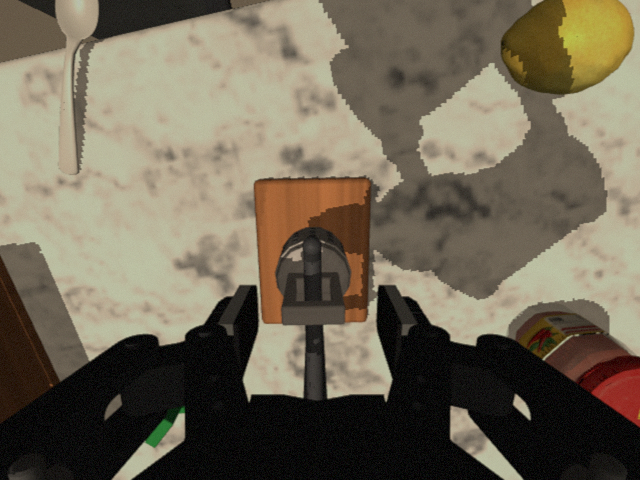

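Request:
arm_command(
  series=[
    [[0,0.008,-0.012,0,-0.1,-0.65,0.6],[0,0,0,0.4,0,0,0.6],[0,0,0,0.4,0,0,0.6]],
  ],
)

```text
time: 4.3
tool_pos: [0.4988, 0.3147, 0.1381]
tcp_rot: [0.16, 1.562, -0.156]
wrist_force: [0.2, 0.5, 0.9]
width: 0.602
```

```bash
python3 - <<'E'
from h import *
plan([.497,.3135,.135],down(1.374))
E
```

```text
t 4.3 pos [0.4988 0.3147 0.1381] shift cm [ 0.31 -0.16 -0.15] F [0.2 0.5 0.9] w 0.602 q [ 0.52  0.2   1.91  0.    1.03 -0.85]
turn [-0.005  0.003 -0.003]
```

Close on the tab.

Request:
arm_command(
  series=[
    [[0,0,0,0.3,-0.15,-0.1,0.6],[0,0,0,0,0,0,0.35],[0,0,0,0,0,0,0.1],[0,0,0,0,0,0,0.1],[0,0,0,0,0,0,0.1],[0,0,0,0,0,0,0.1]],
  ],
  newtons=35,
)

```text
time: 4.9
tool_pos: [0.4975, 0.3138, 0.1354]
tcp_rot: [0.16, 1.561, -0.156]
wrist_force: [-0.1, 0.8, -0.0]
width: 0.276
```

```bash
python3 - <<'E'
from h import *
plan([.497,.3135,.135],down(1.374))
snap('wrist','w4')
E
```

```text
t 4.9 pos [0.4975 0.3138 0.1354] shift cm [ 0.04 -0.04 -0.05] F [-0.1  0.8 -0. ] w 0.276 q [ 0.52  0.2   1.91  0.    1.03 -0.85]
turn [-0.004  0.004 -0.003]
```

View pics/w4.png

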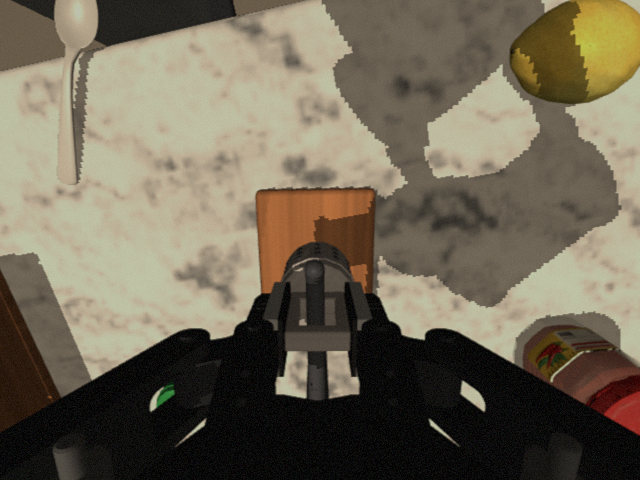

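Request:
arm_command(
  series=[
    [[0,0,0,-0.5,0,0,0.1],[0,0,0,-0.5,0,0,0.1],[0,0,0,-0.2,0,0,0.1],[0,0,0,0,0,0,0.1]],
  ],
)

```text
time: 5.35
tool_pos: [0.4975, 0.3137, 0.1484]
tcp_rot: [0.16, 1.561, -0.156]
wrist_force: [-0.2, -0.0, -1.2]
width: 0.271
```

```bash
python3 - <<'E'
from h import *
plan([.497,.3135,.147],down(1.374))
E
```

```text
t 5.35 pos [0.4975 0.3137 0.1484] shift cm [ 0.14 -0.03 -0.04] F [-0.2 -0.  -1.2] w 0.271 q [ 0.52  0.19  1.9   0.    1.05 -0.85]
turn [-0.005  0.004 -0.003]
```

Request:
arm_command(
  series=[
    [[0,0,0,0.1,0,-0.6,0.1],[0,0,0,0,0,-1.2,0.1],[0,0,0,0,0,-1.2,0.1],[0,0,0,0,0,-1.2,0.1]],
  ],
)

```text
time: 5.75
tool_pos: [0.4541, 0.3223, 0.1471]
tcp_rot: [0.162, 1.561, -0.157]
wrist_force: [-0.4, 0.3, -0.6]
width: 0.273
```

```bash
python3 - <<'E'
from h import *
plan([.497-.0589,.3135+.0117,.147],down(1.374))
E
```

```text
t 5.75 pos [0.4541 0.3223 0.1471] shift cm [ 0.   -0.04 -1.63] F [-0.4  0.3 -0.6] w 0.273 q [ 0.57  0.13  1.97  0.    1.04 -0.8 ]
turn [-0.006  0.003 -0.003]
```

Request:
arm_command(
  series=[
    [[0,0,0,0,0,-1.5,0.1],[0,0,0,-2.5,0,-0.5,0.1],[0,0,0,-3,0,0,0.1],[0,0,0,-3,0,0,0.1],[-0.03,0,0,-1,-2,1,0.1],[-0.03,0,0,-0.5,-3.5,1.8,0.1],[-0.03,0,0,0,-3.5,1.8,0.1],[-0.03,0,0,0,-3.5,1.8,0.1],[-0.03,0,0,0,-3.5,1.8,0.1],[-0.03,0,0,0,-3.5,1.5,0.1]],
  ],
)

```text
time: 6.75
tool_pos: [0.4941, 0.123, 0.2493]
tcp_rot: [0.001, 1.57, 0.003]
wrist_force: [-0.1, 0.6, -0.9]
width: 0.274
```

```bash
python3 - <<'E'
from h import *
plan([.5295,-.052,.24],down(1.571))
E
```

```text
t 6.75 pos [0.4941 0.123  0.2493] shift cm [  0.89 -17.5    3.51] F [-0.1  0.6 -0.9] w 0.274 q [ 0.19 -0.05  1.96  0.    1.23 -1.38]
turn [ 0.001  0.    -0.002]
```

Request:
arm_command(
  series=[
    [[0,0,0,0,-3.5,0.8,0.1],[0,0,0,0,-3.5,0.8,0.1],[0,0,0,0,-3.5,0.8,0.1],[0,0,0,0,-3.5,0.8,0.1],[0,0,0,0,-2,0.3,0.1],[0,0,0,0,0,0,0.1]],
  ],
)

```text
time: 7.35
tool_pos: [0.526, -0.0427, 0.2484]
tcp_rot: [0.001, 1.57, 0.002]
wrist_force: [0.1, 0.4, -1.3]
width: 0.274
```

```bash
python3 - <<'E'
from h import *
plan([.5295,-.052,.24],down(1.571))
snap('wrist','w5')
E
```

```text
t 7.35 pos [ 0.526  -0.0427  0.2484] shift cm [ 0.84 -0.93  0.35] F [ 0.1  0.4 -1.3] w 0.274 q [-0.13 -0.01  1.92  0.    1.23 -1.7 ]
turn [ 0.001  0.001 -0.002]
```

View pics/w5.png

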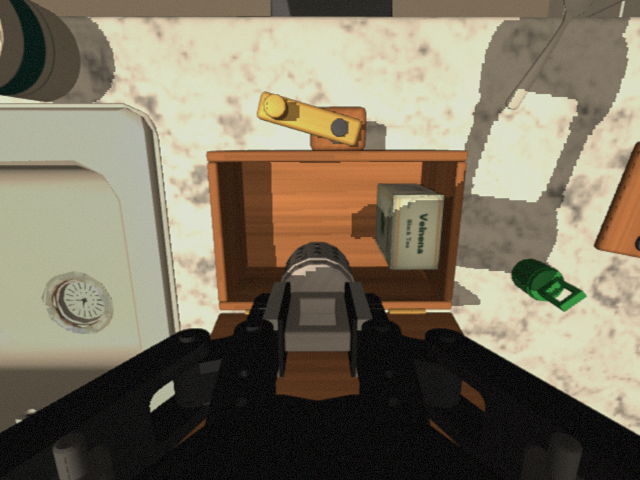

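```bash
python3 - <<'E'
from h import *
P=cloud('w5')
Q=P[140:315,200:475].reshape(-1,3)
m=(abs(Q[:,2]-.1)<.004)&(Q[:,0]<.61)
q=Q[m]; print(len(q),np.percentile(q,[1,99],axis=0).round(4))
f=q[(q[:,0]<.485)&(q[:,0]>.45)]; print('front rim slope',np.polyfit(f[:,1],f[:,0],1), np.percentile(f[:,0],[2,98]))
k=P[85:125,255:290].reshape(-1,3); k=k[(k[:,2]>.138)&(k[:,2]<.155)]; print('knob',k.mean(0).round(4),len(k),np.ptp(k,axis=0))
b=P[85:150,250:370].reshape(-1,3); b=b[(abs(b[:,2]-.122)<.005)]; print('bar',cv2.minAreaRect((b[:,:2]*1000).astype(np.float32)),b[:,2].mean())
print('carton',P[200:250,395:430].reshape(-1,3).min(0),P[230,350])
E
```

```text
7102 [[ 0.4629 -0.1238  0.0964]
 [ 0.5931  0.0704  0.1031]]
front rim slope [-0.00298749  0.46835792] [0.46293953 0.48274168]
knob [ 0.4372 -0.067   0.1459] 462 [0.01320351 0.01329866 0.0101709 ]
bar ((442.4051208496094, -47.18014144897461), (70.07255554199219, 18.074134826660156), 74.44912719726562) 0.12235499738552759
carton [nan nan nan] [ 0.54541324 -0.0068006   0.00906709]
```

Request:
arm_command(
  series=[
    [[0,0,0,1,-0.7,0.2,0.1],[0,0,0,3,0,0,0.1],[0,0,0,4,0,0,0.1],[0,0,0,4,0,0,0.1],[0,0,0,3,0,0,0.1],[0,0,0,0.5,0,0,0.1]],
  ],
)

```text
time: 8.0
tool_pos: [0.528, -0.0413, 0.0889]
tcp_rot: [-0.005, 1.564, 0.011]
wrist_force: [-1.0, 0.5, -1.4]
width: 0.273
```

```bash
python3 - <<'E'
from h import *
plan([.528,-.050,.075],down(1.571))
E
```

```text
t 8.0 pos [ 0.528  -0.0413  0.0889] shift cm [ 1.38 -0.87 -0.02] F [-1.   0.5 -1.4] w 0.273 q [-0.13  0.15  2.07  0.01  0.92 -1.71]
turn [ 0.01   0.007 -0.004]
```

Request:
arm_command(
  series=[
    [[0.01,0.007,-0.004,0.3,-0.8,0,0.1],[0,0,0,0.5,0,0,0.1],[0,0,0,0.3,0,0,0.1],[0,0,0,0.2,0,0,0.1]],
  ],
)

```text
time: 8.4
tool_pos: [0.5298, -0.0484, 0.0775]
tcp_rot: [-0.002, 1.568, 0.001]
wrist_force: [0.3, 0.2, -0.4]
width: 0.271
```

```bash
python3 - <<'E'
from h import *
plan([.528,-.050,.075],down(1.571))
E
```

```text
t 8.4 pos [ 0.5298 -0.0484  0.0775] shift cm [ 0.25 -0.16 -0.18] F [ 0.3  0.2 -0.4] w 0.271 q [-0.14  0.17  2.07 -0.    0.9  -1.71]
turn [0.001 0.002 0.001]
```

Request:
arm_command(
  series=[
    [[0,0,0,0.2,0,0,0.1],[0,0,0,0.15,0,0,0.1],[0,0,0,0,0,0,0.1]],
  ],
)

```text
time: 8.7
tool_pos: [0.5319, -0.0488, 0.0762]
tcp_rot: [-0.002, 1.564, 0.0]
wrist_force: [0.4, 0.6, -0.4]
width: 0.276
```

Request:
arm_command(
  series=[
    [[0,0,0,0.15,0,-0.2,0.1],[0,0,0,0.15,0,0,0.1],[0,0,0,0.1,0,0,0.1]],
  ],
)

```text
time: 9.0
tool_pos: [0.5306, -0.049, 0.0749]
tcp_rot: [-0.002, 1.563, -0.0]
wrist_force: [-2.0, 0.2, 6.0]
width: 0.267
```

Request:
arm_command(
  series=[
    [[0,0,0,0,0,0,0.32],[0,0,0,0,0,0,0.4],[0,0,0,0,0,0,0.5],[0,0,0,0,0,0,0.5],[0,0,0,-1,0,0,0.5],[0,0,0,-2,0,0,0.5],[0,0,0,-4,0,0,0.5],[0,0,0,-4,0,0,0.5],[0,0,0,-4,0,0,0.5],[0,0,0,-4,0,0,0.5]],
  ],
)

```text
time: 10.0
tool_pos: [0.5235, -0.048, 0.2656]
tcp_rot: [-0.0, 1.579, 0.002]
wrist_force: [1.0, -0.1, -0.8]
width: 0.503
```

```bash
python3 - <<'E'
from h import *
plan([.66,-.028,.26],down(1.571))
snap('wrist','w6')
E
```

```text
t 10.0 pos [ 0.5235 -0.048   0.2656] shift cm [ 0.46  1.99 13.66] F [ 1.  -0.1 -0.8] w 0.503 q [-0.14 -0.02  1.9  -0.    1.27 -1.71]
turn [ 0.001 -0.008 -0.001]
```

View pics/w6.png

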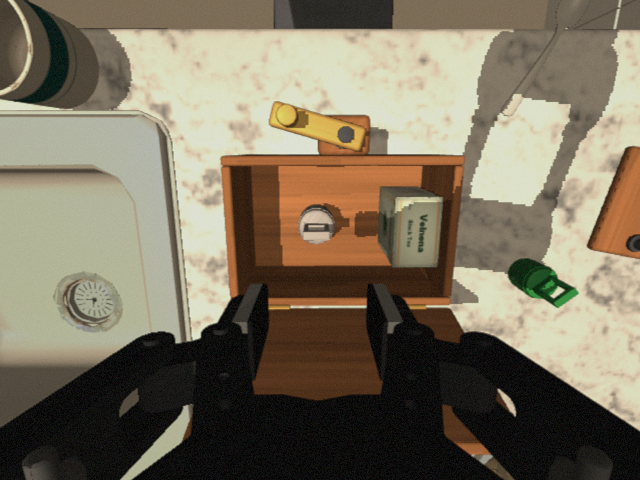

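```bash
python3 - <<'E'
from h import *
P=cloud('top0').reshape(-1,3)
for a,b in ((.64,.68),(.68,.72),(.72,.76),(.76,.80),(.8,.85)):
    m=(P[:,0]>a)&(P[:,0]<b)&(abs(P[:,1]+.03)<.12); print(a,np.nanmax(P[m,2]).round(3))
E
```

```text
0.64 0.011
0.68 0.01
0.72 0.05
0.76 0.061
0.8 0.396
```

Request:
arm_command(
  series=[
    [[0,0,0,-3,0.7,0.5,0],[0,0,0,-3,0.7,2,0],[0,0,0,-1,0.6,4,0],[0,0,0,0,0,4,0],[0,0,0,0,0,4,0],[0,0,0,0,0,0.5,0]],
  ],
)

```text
time: 10.65
tool_pos: [0.6821, -0.0276, 0.3592]
tcp_rot: [-0.002, 1.551, -0.001]
wrist_force: [0.2, 0.2, -1.6]
width: -0.001
```

```bash
python3 - <<'E'
from h import *
plan([.665,-.028,.215],down(1.571))
snap('wrist','w7')
E
```

```text
t 10.65 pos [ 0.6821 -0.0276  0.3592] shift cm [ 1.438e+01 -1.000e-02 -2.000e+00] F [ 0.2  0.2 -1.6] w -0.001 q [-0.08  0.22  1.46 -0.    1.44 -1.65]
turn [0.    0.02  0.002]
```

View pics/w7.png

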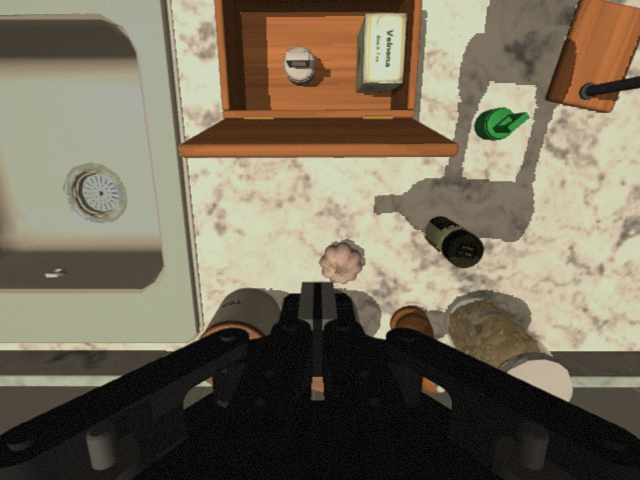

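```bash
python3 - <<'E'
from h import *
P=cloud('w7')
for v in range(138,160,3): print(v,P[v,330].round(3))
E
```

```text
138 [ 0.613 -0.018  0.209]
141 [nan nan nan]
144 [ 0.617 -0.018  0.228]
147 [ 0.619 -0.018  0.227]
150 [ 0.621 -0.018  0.227]
153 [ 0.623 -0.018  0.228]
156 [ 0.626 -0.018  0.226]
159 [ 0.639 -0.011  0.001]
```

Request:
arm_command(
  series=[
    [[0,0.02,0,2,0,0,0],[0,0,0,4,0,0,0],[0,0,0,4,0,0,0],[0,0,0,3,0,0,0],[0,0,0,0.5,0,0,0]],
  ],
)

```text
time: 11.2
tool_pos: [0.6759, -0.0281, 0.2186]
tcp_rot: [-0.002, 1.576, -0.002]
wrist_force: [-0.8, 0.5, -0.8]
width: 0.0
```

Request:
arm_command(
  series=[
    [[0,0,0,0,0,-2,0],[0,0,0,0,0,-2,0],[0,0,0,0,0,-2,0],[0,0,0,0.1,0,-1.8,0],[0,0,0,0.3,0,-1.6,0]],
  ],
)

```text
time: 11.7
tool_pos: [0.5789, -0.0284, 0.2163]
tcp_rot: [-0.002, 1.57, -0.003]
wrist_force: [2.7, 0.0, -1.1]
width: 0.001
```

```bash
python3 - <<'E'
from h import *
plan([.549,-.028,.203],down(1.571))
E
```

```text
t 11.7 pos [ 0.5789 -0.0284  0.2163] shift cm [ 1.33  0.04 -2.99] F [ 2.7  0.  -1.1] w 0.001 q [-0.09  0.11  1.85 -0.    1.18 -1.66]
turn [-0.001  0.     0.003]
```

Request:
arm_command(
  series=[
    [[0,0,0,0.6,0,-1.5,0],[0,0,0,0.8,0,-1.5,0],[0,0,0,1.2,0,-1.2,0],[0,0,0,1.2,0,-1.2,0],[0,0,0,1.1,0,-0.6,0],[0,0,0,1.1,0,-0.6,0]],
  ],
)

```text
time: 12.3
tool_pos: [0.5143, -0.029, 0.1655]
tcp_rot: [-0.002, 1.546, -0.005]
wrist_force: [1.5, 0.6, 2.1]
width: 0.003
```

```bash
python3 - <<'E'
from h import *
plan([.507,-.028,.132],down(1.571))
snap('wrist','w8')
E
```

```text
t 12.3 pos [ 0.5143 -0.029   0.1655] shift cm [ 3.33  0.12 -0.81] F [1.5 0.6 2.1] w 0.003 q [-0.1   0.02  2.05 -0.    1.05 -1.67]
turn [-0.002  0.024  0.004]
```

View pics/w8.png

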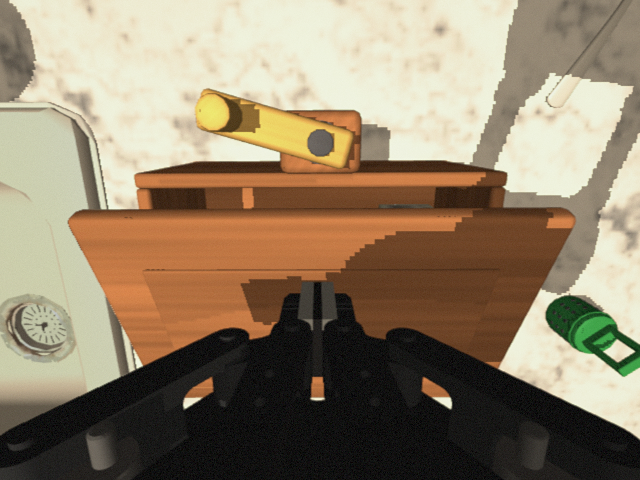

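Request:
arm_command(
  series=[
    [[0,0.02,0,1,0,-0.4,0],[0,0,0,0.9,0,-0.2,0],[0,0,0,0.7,0,0,0],[0,0,0,0.5,0,0,0],[0,0,0,0.3,0,0,0]],
  ],
)

```text
time: 12.85
tool_pos: [0.5058, -0.0291, 0.1316]
tcp_rot: [-0.002, 1.577, -0.004]
wrist_force: [-16.2, 2.0, 38.3]
width: 0.001
```

```bash
python3 - <<'E'
from h import *
plan([.507,-.028,.132],down(1.571))
E
```

```text
t 12.85 pos [ 0.5058 -0.0291  0.1316] shift cm [-0.04  0.11  0.12] F [-16.2   2.   38.3] w 0.001 q [-0.1   0.06  2.08 -0.01  1.01 -1.67]
turn [-0.002 -0.006  0.004]
```

Request:
arm_command(
  series=[
    [[0,0,0,-2,0,0,0],[0,0,0,-4,0,0,0],[0,0,0,-4,0,0,0],[0,0,0,-2,0,-1,0.2],[0,0,0,0,0,0,0.4]],
  ],
)

```text
time: 13.35
tool_pos: [0.4972, -0.0286, 0.2531]
tcp_rot: [-0.002, 1.58, -0.004]
wrist_force: [0.6, -0.5, -0.6]
width: 0.331
```

```bash
python3 - <<'E'
from h import *
plan([.4365,-.068,.22],down(0))
snap('wrist','w9'); snap('top','t9')
P=cloud('w9')
u=P[:,:,0];q=P.reshape(-1,3)
m=(q[:,0]>.47)&(q[:,0]<.52)&(abs(q[:,1]+.03)<.09)&(q[:,2]>.09)&(q[:,2]<.13)
c=q[m];A=np.c_[c[:,:2]-c[:,:2].mean(0),np.ones(len(c))];print('lid plane',np.linalg.lstsq(A,c[:,2],rcond=None)[0],len(c))
k=q[(abs(q[:,0]-.437)<.03)&(abs(q[:,1]+.068)<.03)&(q[:,2]>.138)&(q[:,2]<.155)];print('knob',k.mean(0),len(k))
e=q[(abs(q[:,2]-.11)<.004)&(abs(q[:,1]+.09)<.03)];print('front edge',np.percentile(e[:,0],1))
E
```

```text
t 13.35 pos [ 0.4972 -0.0286  0.2531] shift cm [ 3.38 -3.93 -6.03] F [ 0.6 -0.5 -0.6] w 0.331 q [-0.1  -0.07  1.97 -0.    1.25 -1.67]
turn [ 1.57  -0.005  0.011]
lid plane [0.03639517 0.00107849 0.1111867 ] 14665
knob [ 0.43661408 -0.06664314  0.14585537] 397
front edge 0.46390038313290116
```

View pics/w9.png

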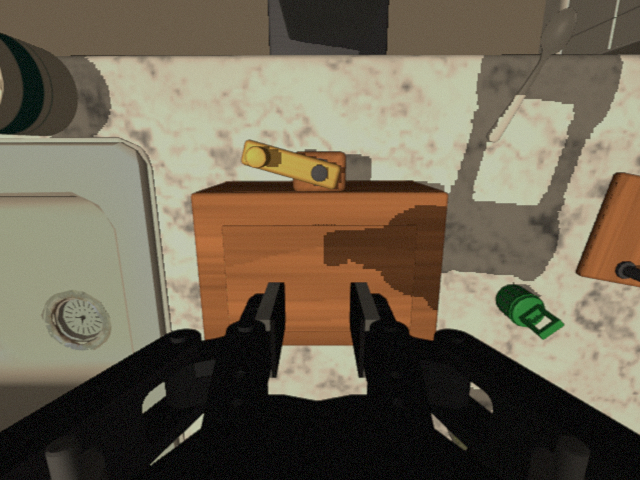

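Request:
arm_command(
  series=[
    [[0,0,0,0,-2,-3,0.5],[0,0,0,0,-1.9,-3,0.5],[0.14,0,0,0,0,0,0.5],[0.14,0,0,0,0,0,0.5],[0.14,0,0,0,0,0,0.5],[0.14,0,0,0,0,0,0.5],[0.14,0,0,0,0,0,0.5],[0.14,0,0,0,0,0,0.5],[0.14,0,0,0,0,0,0.5],[0.14,0,0,0,0,0,0.5]],
  ],
)

```text
time: 14.45
tool_pos: [0.4248, -0.067, 0.223]
tcp_rot: [0.891, 1.422, -0.933]
wrist_force: [-0.0, -0.1, 0.6]
width: 0.498
```

Request:
arm_command(
  series=[
    [[0.14,0,0,0,0,0,0.5],[0.14,0,0,0,0,0,0.5],[0.14,0,0,0,0,0,0.5],[0,0,0,0,0,0,0.5]],
  ],
)

```text
time: 14.85
tool_pos: [0.4203, -0.066, 0.2116]
tcp_rot: [1.205, 1.251, -1.282]
wrist_force: [-0.2, 0.0, 0.2]
width: 0.502
```

```bash
python3 - <<'E'
from h import *
plan([.4365,-.067,.15],down(0))
snap('wrist','w10')
P=cloud('w10').reshape(-1,3);q=P
k=q[(abs(q[:,0]-.437)<.03)&(abs(q[:,1]+.068)<.03)&(q[:,2]>.138)&(q[:,2]<.155)];print('knob',k.mean(0),len(k))
E
```

```text
t 14.85 pos [ 0.4203 -0.066   0.2116] shift cm [6.03 2.05 0.09] F [-0.2  0.   0.2] w 0.502 q [-0.21 -0.14  2.11 -0.01  1.24 -0.17]
turn [-0.033 -0.007  0.071]
knob [ 0.4370082  -0.06616906  0.14536238] 520
```

View pics/w10.png

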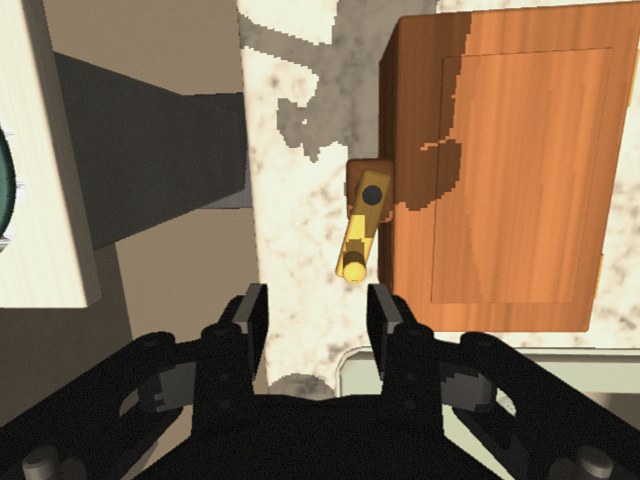

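Request:
arm_command(
  series=[
    [[-0.03,-0.007,0.07,0,2,0.1,0.5],[0,0,0,0,0,0,0.5]],
  ],
)

```text
time: 15.1
tool_pos: [0.4392, -0.0673, 0.2069]
tcp_rot: [1.203, 1.217, -1.207]
wrist_force: [-0.6, 0.3, 0.2]
width: 0.501
```

```bash
python3 - <<'E'
from h import *
plan([.437,-.067,.15],down(0))
E
```

```text
t 15.1 pos [ 0.4392 -0.0673  0.2069] shift cm [ 5.69 -0.2  -0.03] F [-0.6  0.3  0.2] w 0.501 q [-0.21 -0.15  2.12  0.    1.17 -0.22]
turn [ 0.007 -0.001  0.005]
```

Request:
arm_command(
  series=[
    [[0,0,0,2,-0.2,0,0.45],[0,0,0,2,0,0,0.45],[0,0,0,1.3,0,0,0.45],[0,0,0,0.3,0,0,0.45]],
  ],
)

```text
time: 15.5
tool_pos: [0.435, -0.0671, 0.148]
tcp_rot: [1.196, 1.225, -1.207]
wrist_force: [1.3, 1.0, 0.1]
width: 0.452
```

```bash
python3 - <<'E'
from h import *
plan([.437,-.067,.15],down(0))
snap('wrist','w11')
E
```

```text
t 15.5 pos [ 0.435  -0.0671  0.148 ] shift cm [-0.2  0.2 -0. ] F [1.3 1.  0.1] w 0.452 q [-0.21 -0.09  2.19 -0.    1.05 -0.22]
turn [ 0.013 -0.002  0.011]
```

View pics/w11.png

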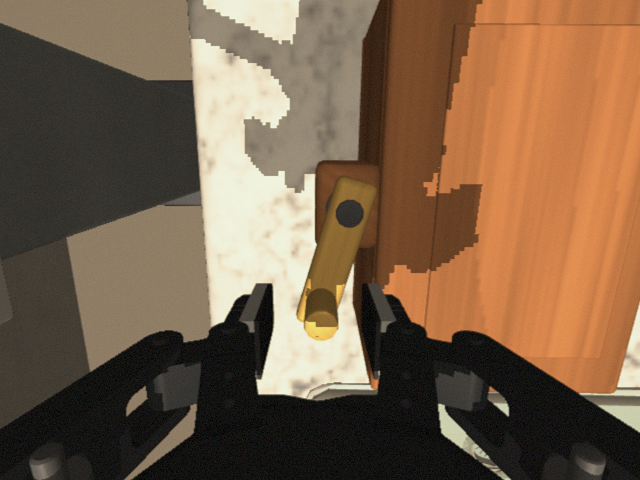

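Request:
arm_command(
  series=[
    [[0,0,0,-0.15,0.15,0,0.3],[0,0,0,0,0,0,0.05],[0,0,0,0,0,0,0.05],[0,0,0,0,0,0,0.05]],
  ],
  newtons=20,
)

```text
time: 15.95
tool_pos: [0.437, -0.0671, 0.1506]
tcp_rot: [1.195, 1.226, -1.206]
wrist_force: [-0.2, 0.7, -3.9]
width: 0.146
```

```bash
python3 - <<'E'
from h import *
plan([.437,-.067,.15],down(0))
E
```

```text
t 15.95 pos [ 0.437  -0.0671  0.1506] shift cm [ 0.06 -0.   -0.01] F [-0.2  0.7 -3.9] w 0.146 q [-0.21 -0.09  2.18 -0.    1.06 -0.22]
turn [ 0.014 -0.002  0.011]
```

Request:
arm_command(
  series=[
    [[-0.13,0,0,0,0.54,0.11,0.05],[-0.13,0,0,0,0.54,0.11,0.05],[-0.13,0,0,0,0.54,0.11,0.05],[-0.13,0,0,0,0.54,0.11,0.05],[-0.13,0,0,0,0.54,0.11,0.05]],
  ],
)

```text
time: 16.45
tool_pos: [0.4636, -0.0654, 0.1505]
tcp_rot: [0.687, 1.47, -0.694]
wrist_force: [-1.1, 1.1, -2.4]
width: 0.155
```

```bash
cat >> h.py <<'E'
def arc(step,n=1):
    s=bot.read_state();p=s['tool_pos'];o=p[:2]-np.array([.448,-.0275]);th=np.arctan2(o[1],o[0])+np.pi/2
    M=R.from_rotvec(s['tcp_rot']).as_matrix();yaw=np.arctan2(M[1,1],M[0,1])
    print('th',th.round(3),'r',np.hypot(*o).round(4),'yaw',yaw.round(3),'tilt',M[:,0].round(3),p.round(4),s['wrist_force'].round(1),s['torque'].round(2),s['width'])
    a=th+step-np.pi/2; plan([.448+.042*np.cos(a),-.0275+.042*np.sin(a),.150],down(yaw+step))
E
python3 -c "
from h import *
arc(.13)"
```

```text
th 0.391 r 0.041 yaw 0.688 tilt [-0.012  0.001 -1.   ] [ 0.4636 -0.0654  0.1505] [-1.1  1.1 -2.4] [ 0.02  0.02 -0.04] 0.1553770811764782
t 16.45 pos [ 0.4636 -0.0654  0.1505] shift cm [0.04 0.5  0.22] F [-1.1  1.1 -2.4] w 0.155 q [-0.19 -0.03  2.13 -0.    1.05 -0.88]
turn [-0.13  -0.009  0.008]
```

Request:
arm_command(
  series=[
    [[-0.13,0,0,0,0.52,0.16,0.05],[-0.13,0,0,0,0.52,0.16,0.05],[-0.13,0,0,0,0.52,0.16,0.05],[-0.13,0,0,0,0.52,0.16,0.05],[-0.13,0,0,0,0.52,0.16,0.05],[-0.13,0,0,0,0.52,0.16,0.05],[-0.13,0,0,0,0.52,0.16,0.05]],
  ],
)

```text
time: 17.15
tool_pos: [0.4877, -0.0372, 0.1504]
tcp_rot: [-0.048, 1.588, 0.055]
wrist_force: [-1.8, -0.1, -1.8]
width: 0.153
```

```bash
python3 -c "
from h import *
arc(.13); s=bot.read_state(); plan([.49,-.0275,.15],down(1.843))"
```

```text
th 1.332 r 0.0409 yaw 1.636 tilt [-0.018  0.004 -1.   ] [ 0.4877 -0.0372  0.1504] [-1.8 -0.1 -1.8] [-0.1   0.26  0.01] 0.1528540054151161
t 17.15 pos [ 0.4877 -0.0372  0.1504] shift cm [0.04 0.5  0.24] F [-1.8 -0.1 -1.8] w 0.153 q [-0.13  0.01  2.09  0.    1.06 -1.76]
turn [-0.13  -0.018 -0.006]
t 17.15 pos [ 0.4877 -0.0372  0.1504] shift cm [0.04 0.95 0.29] F [-1.8 -0.1 -1.8] w 0.153 q [-0.13  0.01  2.09  0.    1.06 -1.76]
turn [-0.207 -0.017 -0.007]
```

Request:
arm_command(
  series=[
    [[-0.1,-0.015,0,0,0.5,0.15,0.05],[-0.1,0,0,0,0.45,0.1,0.05],[0,0,0,0,0,0,0.05]],
  ],
)

```text
time: 17.45
tool_pos: [0.4885, -0.0278, 0.1505]
tcp_rot: [-0.215, 1.564, 0.221]
wrist_force: [0.8, -0.6, -3.9]
width: 0.143
```

```bash
python3 - <<'E'
from h import *
arc(.05);plan([.49,-.0275,.15],down(1.843)); snap('wrist','w12'); snap('top','t12')
for f in ('w12','t12'):
    q=cloud(f).reshape(-1,3); b=q[(abs(q[:,2]-.122)<.003)&(abs(q[:,0]-.47)<.05)&(abs(q[:,1]+.03)<.04)]
    print(f,len(b), cv2.minAreaRect((b[:,:2]*1000).astype(np.float32)) if len(b)>5 else '')
E
```

```text
th 1.564 r 0.0405 yaw 1.848 tilt [-0.005  0.003 -1.   ] [ 0.4885 -0.0278  0.1505] [ 0.8 -0.6 -3.9] [-0.17 -0.12  0.05] 0.14347403557959976
t 17.45 pos [ 0.4885 -0.0278  0.1505] shift cm [0.05 0.16 0.2 ] F [ 0.8 -0.6 -3.9] w 0.143 q [-0.11  0.    2.1   0.    1.05 -1.96]
turn [-0.05  -0.004 -0.005]
t 17.45 pos [ 0.4885 -0.0278  0.1505] shift cm [ 0.05 -0.01  0.16] F [ 0.8 -0.6 -3.9] w 0.143 q [-0.11  0.    2.1   0.    1.05 -1.96]
turn [ 0.005 -0.004 -0.004]
w12 4045 ((462.2519836425781, -26.912761688232422), (56.61573791503906, 18.063962936401367), 0.6439929604530334)
t12 35 ((447.8841552734375, -28.806468963623047), (24.944448471069336, 14.208138465881348), 0.9199365973472595)
```

View pics/w12.png

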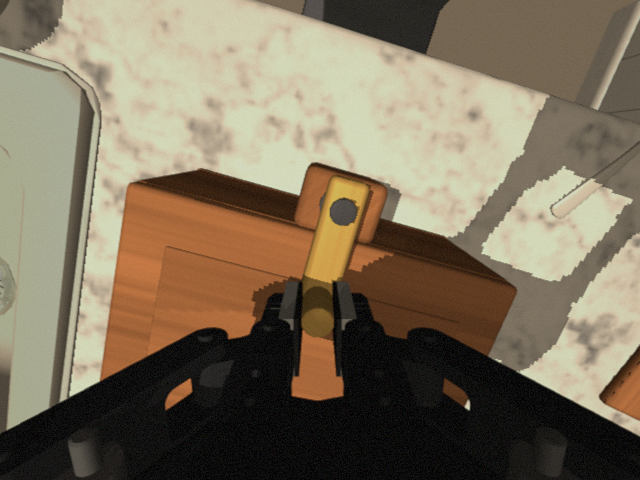

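Request:
arm_command(
  series=[
    [[0,0,0,0,0,0,0.2],[0,0,0,0,0,0,0.4],[0,0,0,0,0,0,0.45],[0,0,0,-2,0,0,0.45],[0,0,0,-4,0,0,0.45],[0,0,0,-4,0,0,0.45],[0,0,0,-4,0,0,0.45],[0,0,0,0,0,0,0.45]],
  ],
)

```text
time: 18.35
tool_pos: [0.4897, -0.029, 0.2969]
tcp_rot: [-0.204, 1.564, 0.212]
wrist_force: [1.0, -0.2, -0.4]
width: 0.449
```

```bash
python3 - <<'E'
from h import *
plan([.49,-.0275,.15],down(1.843)); snap('wrist','w13'); snap('scene','s13')
q=cloud('w13').reshape(-1,3); b=q[(abs(q[:,2]-.122)<.003)&(abs(q[:,0]-.47)<.05)&(abs(q[:,1]+.03)<.04)]
print(len(b), cv2.minAreaRect((b[:,:2]*1000).astype(np.float32)))
k=q[(abs(q[:,0]-.49)<.03)&(abs(q[:,1]+.028)<.03)&(q[:,2]>.138)&(q[:,2]<.155)];print('knob',k.mean(0),len(k))
e=q[(abs(q[:,2]-.11)<.003)&(abs(q[:,1]+.03)<.08)&(q[:,0]>.47)&(q[:,0]<.56)];print('lid z',e[:,2].mean(),len(e))
im=load('s13')[0]; cv2.imwrite('pics/c13.png',cv2.resize(im[160:340,150:420],None,fx=2.9,fy=2.9))
E
```

```text
t 18.35 pos [ 0.4897 -0.029   0.2969] shift cm [14.69  0.05  0.1 ] F [ 1.  -0.2 -0.4] w 0.449 q [-0.11 -0.11  1.93  0.    1.33 -1.95]
turn [-0.007 -0.003 -0.006]
1276 ((468.9023132324219, -26.717662811279297), (69.7343978881836, 18.037139892578125), 0.5535287857055664)
knob [ 0.48898737 -0.0269558   0.14569164] 249
lid z 0.11144047168230388 14659
```

View pics/w13.png

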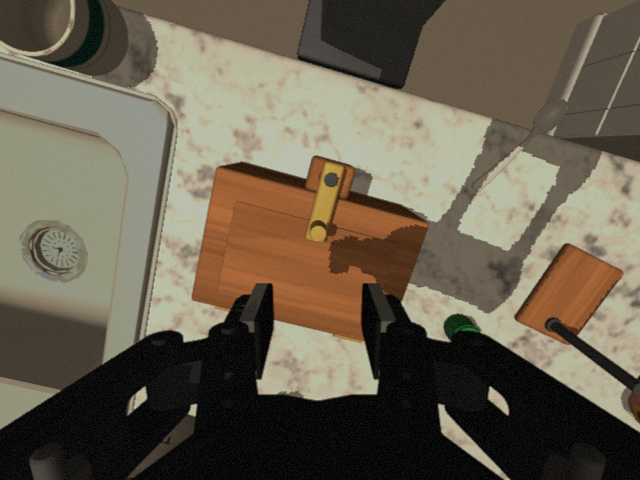

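View pics/c13.png

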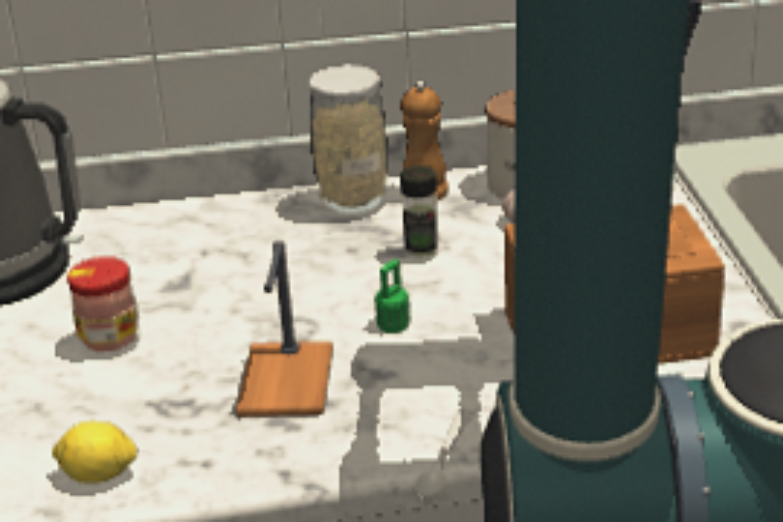

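Lid shut, button square (0.6° from the box's x axis), bystanders in place.

```bash
python3 -c "
from workcell import bot
print(bot.finish_job())"
```

```text
the job is handed in; nothing more can be done
None
```

I lifted the steel infuser off the hook and stood it upright on the free part of the tea box's floor. Then I closed the lid and turned the brass turnbutton across it. I handed the job in at about 18.5 s of the 72 s allowed, with the gripper open and clear of everything. The interface reports no verdict.

- **Infuser:** the wrist camera showed it upright in the box after I let go. I could not see it again once the lid was shut.
- **Lid:** its top measured about 111 mm high, against 110 mm expected when shut. A fit to its surface before I turned the button showed a slope of about 2°, rising toward the hinge. I took this to be camera error, because a partly open lid would slope the other way.
- **Turnbutton:** its bar lies within about 0.6° of square across the lid, measured after I released the knob.
- **Forces:** the most I saw at the wrist was about 42 N. That was from the fingertips, at the end of pressing the lid shut.
- **Other things:** the lemon, red-lidded jar, spice jar and green look-alike looked unmoved in the last pictures, and I touched none of the other things. The mug and teaspoon were only partly in view then. I did not re-check the garlic.

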